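Shut and latch the bead organizer

TASK

Close up the green bead organizer where it stands: push its half-open lid down until it is fully shut, then press the two latch levers on its front over, one after the other in either order, until each snaps down flat against the front. Use the fingertips only to touch and push: do not pick up the organizer, shove it out of its place or swing the lid further open, and leave the sewing things standing around it where they are.

Things in the scene. Friction and masses are not known exactly. Their poses are not given: they have to be found in the camera images.
- organizer: Green plastic bead organizer, a shallow box 150 mm (its x) by 230 mm (its y) by 50 mm high, standing loose on the table; 0.9 kg in all. Origin: centre of its underside. Its +x points from the latch side (front, towards the robot) to the hinge side, +y to its left as seen from the robot, +z up.
- lid (a joint): Angle of the green flip-top lid, hinged along the organizer's back (+x) top edge about an axis parallel to organizer y. 0 = fully shut, flat on the box; grows as the front edge rises. Starts half open, 0.45 to 0.95. Stiff hinge: the lid stays where it is left and needs about 1 N down at its front edge to close.
- lid_hinge (a point): Mid point of the lid's hinge axis, level with the lid's underside: organizer frame (0.075, 0, 0.0505).
- lid_edge (a point): Middle of the lid's front (free) edge, on its top face; moves with the lid; 155 mm from the hinge. It is 59.5 mm above the table when shut. The lid is a flat plate 155 mm from hinge to front edge, 236 mm wide, 9 mm thick.
- latch_left (a joint): Grey latch flap at the left of the organizer's front, hinged on the lid's front edge about organizer y. 0 = open stop, where it starts: with the lid shut the flap then sticks out in front, 19 degrees above level. Grows as the free end swings down and in. 1.9 = closed: hanging straight down against the front, its nose hooked under a ridge.
- latch_left_pivot (a point): Hinge axis of the left latch at mid width: organizer frame (-0.085, +0.070, 0.0545) with the lid shut. The flap is a plate 34 mm wide, 4 mm thick, reaching 45 mm from this axis; when open its outer face looks up.
- latch_left_lip (a point): Middle of the flared free end of the left latch flap, outer face, 44 mm from its axis. An over-centre spring drives the flap to the nearer stop (balance point at 0.95): it resists with 0.055 N m at first (2.5 N at 22 mm from the axis), fading to nothing at the balance point, after which it snaps shut by itself.
- latch_right (a joint): Grey latch flap at the right of the organizer's front, hinged on the lid's front edge about organizer y. 0 = open stop, where it starts: with the lid shut the flap then sticks out in front, 19 degrees above level. Grows as the free end swings down and in. 1.9 = closed: hanging straight down against the front, its nose hooked under a ridge.
- latch_right_pivot (a point): Hinge axis of the right latch at mid width: organizer frame (-0.085, -0.070, 0.0545) with the lid shut. The flap is a plate 34 mm wide, 4 mm thick, reaching 45 mm from this axis; when open its outer face looks up.
- latch_right_lip (a point): Middle of the flared free end of the right latch flap, outer face, 44 mm from its axis. An over-centre spring drives the flap to the nearer stop (balance point at 0.95): it resists with 0.055 N m at first (2.5 N at 22 mm from the axis), fading to nothing at the balance point, after which it snaps shut by itself.
- mug: White ceramic mug, 76 mm across, 72 mm high, handle reaching 68 mm from its axis, with three wooden clothespins in it that stand up to 95 mm above the table. Bystander, to one side of the organizer. Origin: centre of its underside.
- jar: Clear glass jar closed with a steel twist cap, 72 mm across, 105 mm high. Bystander, on the other side of the organizer from the mug. Origin: centre of its underside.
- hoop: Wooden embroidery hoop with a brass screw, 130 mm across, 11 mm high, lying flat to the left of the organizer's front. Bystander. Origin: its centre, on the table.
- crochet_hook: Aluminium crochet hook, 150 mm long, 6 mm thick, lying along its x to the right of the organizer. Bystander. Origin: its middle, on the table.
- spool: Wooden thread spool, 32 mm across, 42 mm high, standing in front of the organizer, between the latches and 45 to 70 mm beyond their reach. Bystander. Origin: centre of its underside.
- tin: Closed round steel button tin, 91 mm across, 34 mm high, to the right of the organizer's front. Bystander. Origin: centre of its underside.

How it is judged (in metres and radians):
On the way, in this order (a step that is already met when the one before it is completed fails the run):
1. the lid is fully shut (within 0.03 rad) with both latches still open (value of joint lid below 0.03 rad and value of joint each of latch_left, latch_right below 0.6 rad), for 0.2 s.
2. both latches have snapped shut (within 0.15 rad) with the lid shut (value of joint lid below 0.03 rad and value of joint each of latch_left, latch_right above 1.75 rad), for 0.2 s.
At the end, for the whole second after the job is handed in: The lid is shut (joint below 0.03 rad), both latches lie against the front (joints above 1.75 rad), the organizer stands flat and still on the table within 40 mm of where it was, and every bystander is within 30 mm of where it was (all of step 2 and height (world z) of organizer below 0.006 m and angle between organizer's own z axis and vertical below 0.05 rad and distance of organizer from where it was at the start of the episode below 0.04 m and linear speed of organizer below 0.01 m/s and distance of each of mug, jar, hoop, crochet_hook, spool, tin from where it was at the start of the episode below 0.03 m); the robot touches nothing.
It fails at once if the organizer is lifted or tipped (raised over 12 mm or tilted over 0.12 rad) (height (world z) of organizer above 0.012 m or angle between organizer's own z axis and vertical above 0.12 rad).
It fails at once if the organizer is shoved more than 40 mm from its place (distance of organizer from where it was at the start of the episode above 0.04 m).
It fails at once if the lid is swung further open (beyond 1.2 rad) (value of joint lid above 1.2 rad).
It fails at once if a bystander (mug, jar, hoop, crochet hook, spool or tin) is lifted or moved more than 30 mm (distance of any of mug, jar, hoop, crochet_hook, spool, tin from where it was at the start of the episode above 0.03 m).
It also fails if it takes over 51 s, if anything falls off the work surface, if the arm or the gripper's body presses on something with over 40 N, if the wrist force passes 120 N, or if a joint passes its speed limit or range.

ROBOT

A 7-joint arm with a two-finger parallel gripper is mounted at the origin on the work surface. World frame = base frame: x ahead of the robot, y to its left, z up, the work surface at z = 0. Lengths are in m, angles in degrees, forces in N, time in s.
With the tool pointing down it reaches from about 0.425 to 0.875 m from the base axis. Payload 8.4 kg.
Tool frame: the origin (TCP) lies between the finger pads; the fingertips stand env.tcp_to_tips ahead of it and the grasp point (between the pads) lies 3 mm ahead of it (env.tcp_to_tips is the distance from the TCP to the fingertips, in m); z points along the fingers, y is the direction in which the jaws open and shut (so a half turn about z gives the same grasp; the last joint's range is limited). The gripper opens to 85 mm and grips with 20 to 120 N. Pads are 22 mm wide; open, the fingers measure 114 mm over their backs; the gripper's body (76 mm by 85 mm) begins 54 mm behind the grasp point. The pads swing forward as they close: fully open they stand 13 mm farther back than shut.
Start: joints at [-82.231, 19.091, 2.286, 83.961, -0.768, 76.965, -3.352], TCP at [0.151, 0.632, 0.253] pointing down, gripper open.
Joint ranges: [-147.57, 147.57], [-21.85, 119.76], [-74.77, 79.35], [14.55, 137.4], [-85.83, 265.84], [4.83, 119.75], [-152.11, 152.11]. Speed limits (degrees/s): [127.2, 127.2, 159.86, 159.86, 180, 180, 180].

INTERFACE

Orientations are given as a 3x3 rotation matrix whose columns are the frame's x, y, z axes.
In Python, from plant import env, hand, optics gives the robot as it stands. The module is installed in compiled form; this text tells all that it offers. Calls block until the motion is done:
- env.move_ptp(position, orientation): joint-space move of the TCP to a pose.
- env.servo_line(position, attitude=None, feed=0.15, stop_force=None): straight line of the TCP; attitude=None keeps the orientation; feed is the mean speed in m/s. With stop_force (N) it stops when the force on the tool has changed by that much, and returns True; else False.
- env.move_j(angles): joint-space move.
- hand.gripper_open() and hand.grasp(squeeze=None): open the fingers fully, or close them until they stop; squeeze is the grip in N (None keeps the last).
- env.wait(seconds).
- env.inverse_kinematics(position, orientation): joint angles nearest the present ones, or None.
- env.observe(): the state.
- optics.snapshot(name): name is "scene" or "side" or "wrist"; returns a dict with "frame" (480x640x3 uint8, red, green, blue), "depth" (480x640 float32, m along the optical axis (not along the pixel's ray), 0 where there is no reading), "mtx" (3x3 intrinsics, pixels), "eye" and "attitude" of the camera in the world. Camera axes: x right, y down, z forward; pixel columns grow to the right and rows downward; lengths in m; the calibration is good to about 2 mm. A picture is of the moment at which its call begins.
A pose or a line that the arm cannot do raises env.PlanningError and nothing moves.
- env.job_done(): hands the job in, once; it reports no verdict.
Trained networks look in the newest picture that a camera, given by its name, has taken for a name from the list of things; names that differ only in an ending like _2 or _b are one class to them, and where a whole thing is asked for, a point or a joint stands for the part that bears it (a point fixed in the world has none). Each returns a list of dicts, best first, with "confidence" (0 to 1); they miss things now and then, are a little off and sometimes report something else, mostly with a low value. They report only what shows in the picture. A call takes as long as a camera call.
- optics.boxes_of(camera, query): "extent" ([left, top, width, height] in pixels, round what is visible of it).
- optics.cut_out(camera, query): "region" (480x640 bool, what is visible of it) and "extent" ([left, top, width, height] in pixels, round what is visible of it).
The state is a dict: "clock": time; "qpos": joint angles; "dq": joint speeds; "tau": joint torques, N m; "position": TCP position; "tool_rot": TCP orientation; "ft_force": force on the tool from outside, world axes, zero at the start; "moment": the same for the moment, N m; "finger_gap": opening from 0.0 (shut) to 1.0 (fully open).
Only numpy, scipy, OpenCV 4.12 (cv2) and the standard library are available. Lean on these libraries where they do the work, as an engineer would, in place of code of your own. Each camera call takes 0.05 s, during which the arm holds its last target.

## Working session

There is one attempt and no reset: what is moved stays moved. The work goes in short steps, each a Python script; the robot and the scene stay as the last script left them, time stands still between calls to the robot, and variables do not carry over. Pictures are saved under pics/ and viewed, and the job is handed in when it is done.

```bash
mkdir -p pics
cat > h.py <<'E'
import numpy as np, cv2
from plant import env, hand, optics
def save(s,n): cv2.imwrite(f'pics/{n}.png', cv2.cvtColor(s['frame'],cv2.COLOR_RGB2BGR))
def cloud(s):
    d=s['depth']; K=s['mtx']; v,u=np.mgrid[0:480,0:640]
    P=np.stack([(u-K[0,2])/K[0,0]*d,(v-K[1,2])/K[1,1]*d,d],-1)
    W=P@np.array(s['attitude']).T+np.array(s['eye']); W[d==0]=np.nan
    return W
E
python3 - <<'E'
from h import *
np.set_printoptions(precision=4,suppress=True)
print(env.tcp_to_tips, env.observe()['clock'])
for c in ['scene','side']:
    s=optics.snapshot(c); save(s,c+'0'); W=cloud(s); print(c,s['eye'],np.array(s['attitude'])[:,2])
    for q in ['organizer','lid','latch_left','latch_right','mug','jar','hoop','crochet_hook','spool','tin']:
        for r in optics.cut_out(c,q)[:2]:
            p=W[r['region']]; p=p[~np.isnan(p[:,0])]
            print(q,round(r['confidence'],2),r['extent'],len(p), np.median(p,0) if len(p) else '', np.percentile(p,[2,98],axis=0).round(3).tolist() if len(p) else '')
print(env.observe()['clock'])
E
```

```text
0.022 0.0
scene [1.1113 0.0028 0.7982] [-0.6277  0.0336 -0.7777]
organizer 0.82 [304.0, 202.2, 150.0, 143.4] 17030 [0.6417 0.1377 0.1005] [[0.55, 0.026, 0.004], [0.705, 0.25, 0.179]]
lid 0.76 [304.9, 201.2, 149.2, 134.4] 14697 [0.6335 0.1388 0.1078] [[0.554, 0.027, 0.059], [0.701, 0.249, 0.179]]
lid 0.68 [328.6, 201.0, 27.5, 28.2] 628 [0.5547 0.0761 0.1684] [[0.396, 0.06, -0.001], [0.568, 0.094, 0.191]]
latch_left 0.9 [415.0, 207.2, 25.1, 29.6] 610 [0.5706 0.2161 0.169 ] [[0.559, 0.199, 0.15], [0.584, 0.233, 0.191]]
latch_right 0.94 [327.5, 198.7, 27.3, 29.2] 598 [0.5551 0.0773 0.1695] [[0.544, 0.061, 0.148], [0.568, 0.094, 0.191]]
latch_right 0.39 [484.2, 293.0, 70.3, 57.8] 2692 [0.6875 0.383  0.0501] [[0.655, 0.331, 0.005], [0.727, 0.421, 0.09]]
mug 0.91 [483.8, 293.1, 70.1, 55.6] 2560 [0.6887 0.3835 0.0504] [[0.655, 0.337, 0.007], [0.727, 0.421, 0.09]]
jar 0.67 [213.3, 271.5, 43.1, 63.8] 2369 [ 0.6623 -0.0989  0.0828] [[0.617, -0.132, 0.007], [0.677, -0.069, 0.106]]
hoop 0.25 [302.0, 204.8, 153.1, 141.3] 16741 [0.6423 0.138  0.1012] [[0.556, 0.026, 0.008], [0.705, 0.249, 0.179]]
c
[... 969 characters left out ...]
0.088]]
jar 0.59 [395.5, 241.4, 43.5, 67.9] 2448 [ 0.6193 -0.1174  0.0743] [[0.603, -0.14, -0.001], [0.667, -0.076, 0.104]]
hoop 0.78 [196.0, 171.0, 53.5, 39.6] 682 [0.5159 0.4009 0.0062] [[0.456, 0.346, -0.002], [0.577, 0.471, 0.01]]
crochet_hook 0.65 [326.4, 276.1, 45.2, 18.7] 186 [ 0.5572 -0.0152  0.0028] [[0.511, -0.026, -0.003], [0.601, -0.003, 0.005]]
spool 0.67 [230.0, 245.0, 17.9, 26.5] 326 [0.4197 0.1518 0.0313] [[0.409, 0.144, 0.001], [0.436, 0.173, 0.041]]
spool 0.32 [308.2, 182.8, 19.2, 20.6] 177 [0.5426 0.0714 0.173 ] [[0.539, 0.059, 0.149], [0.56, 0.09, 0.19]]
tin 0.94 [310.0, 309.7, 53.0, 53.8] 2522 [ 0.4486 -0.1131  0.0317] [[0.412, -0.148, 0.002], [0.495, -0.066, 0.034]]
1.1
```

View pics/scene0.png

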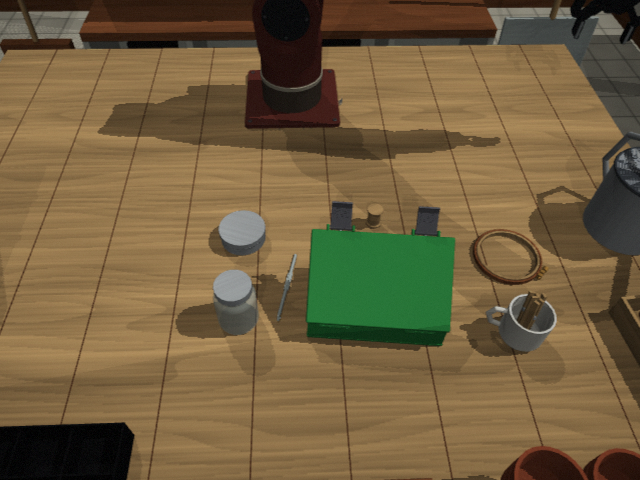

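View pics/side0.png

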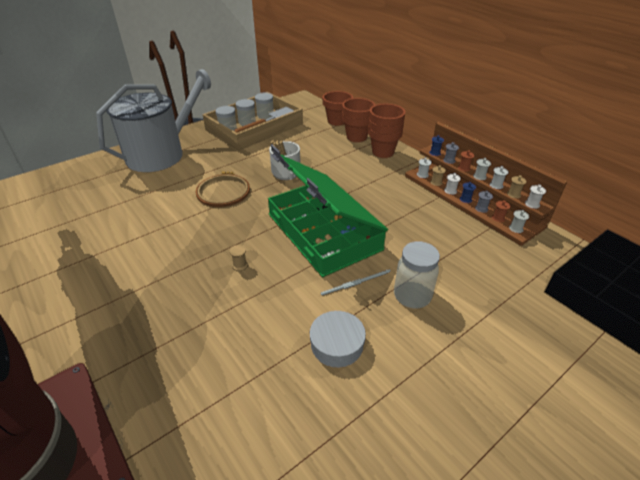

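The scene view shows the lid half open at about (380,285) px. Both latches stick up at (342,215) and (427,220), and the spool is between them at (375,215). Next I fit the lid plane for the pose.

Run:
```python
from h import *
np.set_printoptions(precision=4,suppress=True)
s=optics.snapshot('scene'); W=cloud(s); W_s=W
r=optics.cut_out('scene','lid')[0]['region']
hsv=cv2.cvtColor(s['frame'],cv2.COLOR_RGB2HSV)
g=(hsv[...,0]>45)&(hsv[...,0]<75)&(hsv[...,1]>150)
P=W[g]; P=P[~np.isnan(P[:,0])]; P=P[(abs(P[:,0]-.63)<.2)&(abs(P[:,1]-.14)<.2)]
Q=P[P[:,2]>.06]
for i in range(6):
    c=Q.mean(0); n=np.linalg.svd(Q-c,full_matrices=False)[2][2]; n*=np.sign(n[2])
    Q=P[abs((P-c)@n)<.003]
print(len(P),len(Q),c,n)
yaw=np.arctan2(-n[1],-n[0]) # lid normal tilts to -x
th=np.arccos(n[2]); print('yaw',np.degrees(yaw),'lid',th)
ex=np.array([np.cos(yaw),np.sin(yaw),0]); ey=np.array([-np.sin(yaw),np.cos(yaw),0])
back=np.array([ex[0]*np.cos(th),ex[1]*np.cos(th),-np.sin(th)])
rect=cv2.minAreaRect(np.c_[Q@back,Q@ey].astype(np.float32)); print('rect',rect)
a=Q@back;b=Q@ey; print(np.percentile(a,[.2,1,99,99.8]),np.percentile(b,[.2,1,99,99.8]))
d=c@n
am,bm=a.min(),np.percentile(b,[.3,99.7]).mean(); am=np.percentile(a,.3)
edge=am*back+bm*ey+d*n
hinge=edge+.155*back-.009*n
org=hinge-.075*ex; print('edge',edge,'hinge',hinge,'org',org)
# latch lips
for q in ['latch_left','latch_right']:
    e=optics.cut_out('scene',q)[0]; p=W[e['region']]; p=p[~np.isnan(p[:,0])]; p=p[p[:,2]>.12]
    print(q,(p-hinge)@ex.T.mean() if 0 else np.median((p-hinge)@ey), np.median(p,0))
# spool/others
print(env.observe()['clock'])
```

```text
15229 12871 [0.6395 0.1393 0.1035] [ 0.6032 -0.0665  0.7948]
yaw 173.7096435172764 lid 0.6521038397465188
rect ((-0.5547967553138733, -0.20800554752349854), (0.2332931011915207, 0.04690880700945854), 89.81852722167969)
[-0.5772 -0.5761 -0.535  -0.5336] [-0.324  -0.3219 -0.0941 -0.0921]
edge [0.7554 0.1261 0.7148] hinge [0.6275 0.1401 0.6136] org [0.702  0.1319 0.6136]
latch_left -0.06936187910104011 [0.5705 0.216  0.1689]
latch_right 0.070189197727423 [0.555  0.0775 0.1705]
1.3
```

Run:
```python
from h import *
np.set_printoptions(precision=4,suppress=True)
s=optics.snapshot('scene'); W=cloud(s)
hsv=cv2.cvtColor(s['frame'],cv2.COLOR_RGB2HSV)
g=(hsv[...,0]>45)&(hsv[...,0]<75)&(hsv[...,1]>150)
P=W[g]; P=P[~np.isnan(P[:,0])]; P=P[(abs(P[:,0]-.63)<.2)&(abs(P[:,1]-.14)<.2)]
c=np.array([.6395,.1393,.1035]); n=np.array([.6032,-.0665,.7948]); Q=P[abs((P-c)@n)<.003]
yaw=np.arctan2(n[1],n[0]); th=np.arccos(n[2])
ex=np.array([np.cos(yaw),np.sin(yaw),0]); ey=np.array([-np.sin(yaw),np.cos(yaw),0])
back=ex*np.cos(th)-np.array([0,0,np.sin(th)])
a=Q@back;b=Q@ey; pa=np.percentile(a,[.3,99.7]);pb=np.percentile(b,[.3,99.7]);print(np.ptp(pa),np.ptp(pb))
d=c@n; bm=pb.mean()
for nm,am in [('front',pa[0]),('back',pa[1]-.155)]:
    edge=am*back+bm*ey+d*n; hinge=edge+.155*back-.009*n
    print(nm,'edge',edge,'hinge',hinge,'org',hinge-.075*ex)
print(np.degrees(yaw),th)
# side view check: box low points
s=optics.snapshot('side'); W=cloud(s); hsv=cv2.cvtColor(s['frame'],cv2.COLOR_RGB2HSV)
g=(hsv[...,0]>45)&(hsv[...,0]<75)&(hsv[...,1]>100)
P=W[g]; P=P[~np.isnan(P[:,0])]; P=P[(abs(P[:,0]-.63)<.2)&(abs(P[:,1]-.14)<.2)&(P[:,2]<.045)&(P[:,2]>.005)]
o=hinge-.075*ex
print(np.percentile((P-o)@ex,[1,5,95,99]),np.percentile((P-o)@ey,[1,5,95,99]))
for q in ['mug','jar','hoop','spool','tin']:
    e=optics.cut_out('side',q)
    if e: p=W[e[0]['region']]; p=p[~np.isnan(p[:,0])]; print(q,np.percentile((p-o)@ex,[2,98]),np.percentile((p-o)@ey,[2,98]))
```

```text
0.15386928166614755 0.23101931245070229
front edge [0.5782 0.1454 0.1505] hinge [0.6952 0.1325 0.0493] org [0.6207 0.1408 0.0493]
back edge [0.5773 0.1455 0.1512] hinge [0.6943 0.1326 0.05  ] org [0.6198 0.1409 0.05  ]
-6.291188034001586 0.6521183775347357
[-0.0796 -0.0765  0.059   0.071 ] [-0.1182 -0.1173  0.1099  0.112 ]
mug [0.0021 0.0737] [0.1883 0.2846]
jar [0.01   0.0723] [-0.277  -0.2141]
hoop [-0.1922 -0.0695] [0.1924 0.3201]
spool [-0.2122 -0.1849] [-0.0182  0.0093]
tin [-0.1793 -0.0967] [-0.3057 -0.2242]
```

Run:
```python
from h import *
np.set_printoptions(precision=3,suppress=True)
o=env.observe();print(o['tool_rot'],o['position'],o['finger_gap'],o['clock'])
A=[]
for c in ['scene','side']:
    W=cloud(optics.snapshot(c)).reshape(-1,3); A.append(W[~np.isnan(W[:,0])])
W=np.vstack(A); r=np.hypot(W[:,0],W[:,1]); th=np.degrees(np.arctan2(W[:,1],W[:,0]))
for t in range(0,90,10):
    m=(th>=t)&(th<t+10)&(r>.3)&(r<.85)&(W[:,2]>.06)
    if m.any(): print(t,r[m].min(),r[m].max(),'zmax',W[m,2].max(),' within r<.74:',W[m&(r<.74),2].max(initial=0))
yaw=np.radians(-6.3);ex=np.array([np.cos(yaw),np.sin(yaw),0]);ey=np.array([-ex[1],ex[0],0])
org=np.array([.620,.1395,0])
for s in (1,-1):
    R=np.c_[s*ex,-s*ey,[0,0,-1]]
    for x in(-.06,-.118):
        print(s,x,env.inverse_kinematics(org+x*ex+[0,0,.1],R))
```

```text
[[-0.973  0.233 -0.   ]
 [ 0.233  0.973 -0.   ]
 [-0.    -0.    -1.   ]] [0.151 0.632 0.253] 0.9971599121438991 1.65
0 0.5407591501233364 0.7069001290306317 zmax 0.19291228413439576  within r<.74: 0.19291228413439576
10 0.5802165475683835 0.7504664844970482 zmax 0.19273662079603127  within r<.74: 0.19273662079603127
20 0.5881003781298022 0.8285152547603108 zmax 0.194038048065047  within r<.74: 0.194038048065047
30 0.754228892748178 0.8261004600456767 zmax 0.09357894327089034  within r<.74: 0.0
50 0.7227417730330192 0.849803030022489 zmax 0.2035809116129279  within r<.74: 0.15202824673105586
60 0.7177572326257472 0.8499156377540343 zmax 0.17812389443702836  within r<.74: 0.16914247674228589
70 0.5744408363603923 0.7066760887077979 zmax 0.33636722416501263  within r<.74: 0.33636722416501263
1 -0.06 [ -53.263   22.334   41.808  105.608  -17.273   58.555 -100.749]
1 -0.118 [ -55.509   14.659   38.481  112.849  -10.941   56.067 -108.089]
-1 -0.06 [-44.095  20.02   30.121 105.199 -11.707  57.853  74.492]
-1 -0.118 [-48.025  13.576  29.711 112.535  -8.078  55.885  69.244]
```

```bash
cat >> h.py <<'E'
yaw=np.radians(-6.3);ex=np.array([np.cos(yaw),np.sin(yaw),0]);ey=np.array([-ex[1],ex[0],0])
org=np.array([.620,.1395,0]); R=np.c_[-ex,ey,[0,0,-1]]
def P(x,y,ztip): return org+x*ex+y*ey+np.array([0,0,ztip+env.tcp_to_tips])
def st(t=''):
    o=env.observe(); d=o['position']-org
    print(t,'t%.2f'%o['clock'],'xy %.4f %.4f tip %.4f'%(d@ex,d@ey,d[2]-env.tcp_to_tips),'F',np.round(o['ft_force'],1),'gap %.2f'%o['finger_gap'])
E
python3 - <<'E'
from h import *
hand.grasp(20); st()
env.move_ptp(P(-.02,0,.21),R); st()
env.servo_line(P(-.02,0,.165),feed=.12); st()
for th in [.64,.5,.35,.2,.08]:
    r=.14; x=.075-r*np.cos(th)+.009*np.sin(th)+.011; z=.0505+r*np.sin(th)+.009*np.cos(th)
    h=env.servo_line(P(x,0,z),feed=.08,stop_force=12); st(f'{th} {h}')
    if h: break
if not h:
    h=env.servo_line(P(-.055,0,.053),feed=.03,stop_force=8); st(f'end {h}')
save(optics.snapshot('side'),'side1'); save(optics.snapshot('scene'),'scene1')
E
```

```text
t2.52 xy -0.5200 0.4382 tip 0.2313 F [ 0.   0.2 -1.6] gap -0.00
 t4.88 xy -0.0204 0.0013 tip 0.2099 F [-0.9  0.8  0.9] gap -0.00
 t5.41 xy -0.0200 0.0002 tip 0.1651 F [-0.4 -0.2  0.6] gap 0.00
0.64 False t5.86 xy -0.0212 -0.0001 tip 0.1409 F [ 0.5 -0.4 -0. ] gap 0.01
0.5 False t6.25 xy -0.0328 0.0001 tip 0.1255 F [ 0.4 -1.   0.7] gap 0.00
0.35 False t6.67 xy -0.0430 -0.0001 tip 0.1064 F [ 0.2 -0.1  0.4] gap -0.00
0.2 False t7.08 xy -0.0500 -0.0001 tip 0.0865 F [ 0.1  1.5 -0.3] gap -0.00
0.08 False t7.44 xy -0.0534 -0.0002 tip 0.0699 F [0.1 0.2 0.3] gap 0.00
end True t7.89 xy -0.0538 0.0001 tip 0.0596 F [-2.9  0.2  9.2] gap 0.00
```

View pics/side1.png

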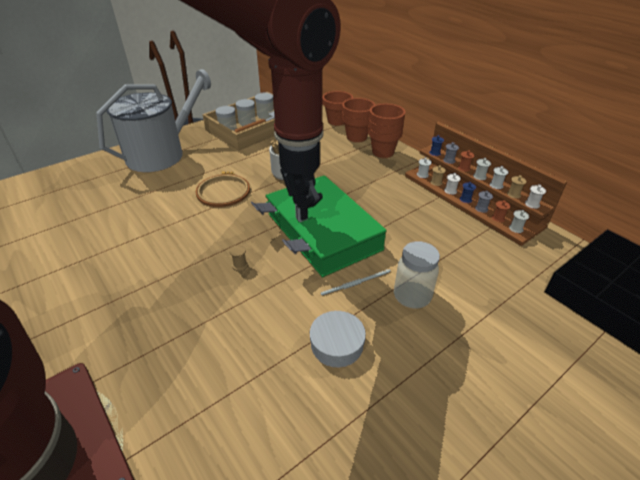

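The side view shows the lid flat on the box under the tip, with both flaps still sticking out at (264,208) and (297,245). The tip height of 59.6 mm matches a shut lid. I'll hold briefly, back off and re-measure.

Run:
```python
from h import *
np.set_printoptions(precision=4,suppress=True)
env.wait(.3); st()
env.servo_line(P(-.045,0,.12),feed=.12); env.servo_line(P(-.05,-.0,.12),feed=.1)
for c in ['scene','side']:
    s=optics.snapshot(c); W=cloud(s); save(s,c+'2')
    hsv=cv2.cvtColor(s['frame'],cv2.COLOR_RGB2HSV)
    g=(hsv[...,0]>45)&(hsv[...,0]<75)&(hsv[...,1]>120)
    L=W-org
    m=g&(abs(W[...,2]-.0595)<.006)&(abs(L@ex)<.15)&(abs(L@ey)<.2)
    print(c,'lid z by x:',[round(float(np.median(L[m&(abs(L@ex-x)<.01)][:,2])),4) for x in(-.06,0,.06)],'x',np.percentile((L@ex)[m],[.5,99.5]),'y',np.percentile((L@ey)[m],[.5,99.5]))
    for q in ['latch_left','latch_right']:
        for e in optics.cut_out(c,q)[:2]:
            p=L[e['region']]; p=p[~np.isnan(p[:,0])]
            print(q,e['confidence'],'x',np.percentile(p@ex,[3,50,97]),'y',np.percentile(p@ey,[3,50,97]),'z',np.percentile(p[:,2],[3,50,97]))
st()
```

```text
t8.29 xy -0.0538 0.0001 tip 0.0595 F [-3.7 -1.6 10.2] gap -0.00
scene lid z by x: [0.0583, 0.0583, 0.0584] x [-0.0786  0.0759] y [-0.1146  0.117 ]
latch_left 0.83 x [-0.1227 -0.1034 -0.082 ] y [0.0539 0.0698 0.0859] z [0.0553 0.0641 0.075 ]
latch_left 0.65 x [-0.1093 -0.0007  0.0739] y [-0.109   0.0017  0.1098] z [0.0554 0.0584 0.0658]
latch_right 0.92 x [-0.123  -0.1021 -0.0814] y [-0.0854 -0.0692 -0.0535] z [0.055  0.0637 0.0751]
side lid z by x: [0.057, 0.0569, 0.0569] x [-0.0857  0.0703] y [-0.1187  0.1126]
latch_left 0.52 x [-0.1264 -0.1065 -0.086 ] y [0.0517 0.065  0.0856] z [0.0549 0.0624 0.0739]
latch_right 0.68 x [-0.1268 -0.1062 -0.0862] y [-0.0878 -0.0741 -0.0554] z [0.0548 0.0631 0.0747]
 t9.51 xy -0.0500 -0.0000 tip 0.1199 F [ 0.5  0.9 -0.3] gap 0.00
```

View pics/scene2.png

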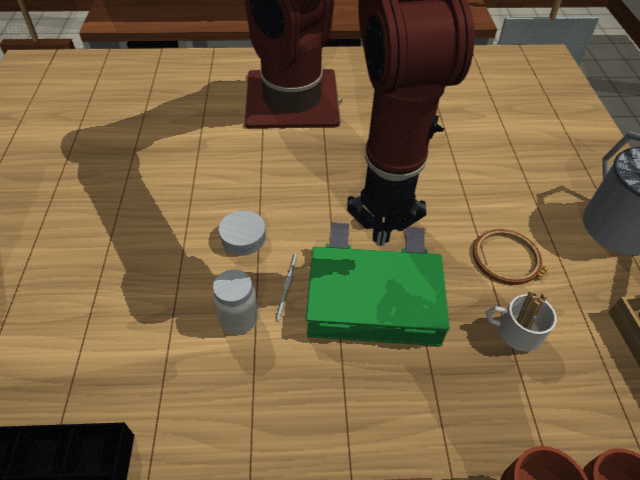

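Scene view: the lid is flat on the box, and the flaps at (340,235) and (415,240) px measure right where they were predicted, ±70 mm in y. Next I press the right flap, then the left.

Run:
```python
from h import *
for y,n in [(-.07,'r'),(.07,'l')]:
    env.move_ptp(P(-.119,y,.12),R)
    env.servo_line(P(-.119,y,.085),feed=.1); st(n)
    for z in (.06,.045,.03):
        h=env.servo_line(P(-.119,y,z),feed=.05,stop_force=15); st(f'{n} {z} {h}')
        if h: break
    env.wait(.2)
    save(optics.snapshot('side'),'press_'+n)
    env.servo_line(P(-.125,y,.06),feed=.1); env.servo_line(P(-.125,y,.12),feed=.15)
    L=cloud(optics.snapshot('side'))-org
    for q in ['latch_left','latch_right']:
        for e in optics.cut_out('side',q)[:1]:
            p=L[e['region']]; p=p[~np.isnan(p[:,0])]
            print(q,e['confidence'],'x',np.percentile(p@ex,[3,50,97]).round(4),'y',np.percentile(p@ey,[50]).round(3),'z',np.percentile(p[:,2],[3,50,97]).round(4))
s=optics.snapshot('side');save(s,'side3'); cv2.imwrite('pics/side3c.png',cv2.resize(cv2.cvtColor(s['frame'],cv2.COLOR_RGB2BGR)[160:300,200:400],None,fx=4,fy=4,interpolation=cv2.INTER_CUBIC))
st()
```

```text
r t10.48 xy -0.1187 -0.0698 tip 0.0849 F [ 0.3 -0.8  0.1] gap 0.00
r 0.06 False t11.13 xy -0.1191 -0.0702 tip 0.0599 F [0.1 0.4 1.3] gap 0.00
r 0.045 False t11.58 xy -0.1194 -0.0702 tip 0.0445 F [0.3 0.2 0.1] gap -0.00
r 0.03 False t12.03 xy -0.1193 -0.0702 tip 0.0296 F [ 0.2 -0.3  0.4] gap 0.00
latch_left 0.73 x [-0.1266 -0.1085 -0.0885] y [0.066] z [0.0565 0.0631 0.074 ]
latch_right 0.6 x [-0.094  -0.0901 -0.0813] y [-0.073] z [0.0093 0.0356 0.0574]
l t14.56 xy -0.1188 0.0693 tip 0.0851 F [-0.5  0.1  0.1] gap -0.00
l 0.06 False t15.21 xy -0.1191 0.0698 tip 0.0598 F [-0.6  0.4  0.5] gap -0.00
l 0.045 False t15.66 xy -0.1194 0.0697 tip 0.0445 F [-1.2 -0.2  0.1] gap 0.00
l 0.03 False t16.11 xy -0.1192 0.0698 tip 0.0296 F [ 0.4 -0.1  0. ] gap -0.00
latch_left 0.24 x [-0.0934 -0.0902 -0.0813] y [-0.073] z [0.0112 0.0363 0.0568]
latch_right 0.8 x [-0.0939 -0.0903 -0.0843] y [-0.074] z [0.0101 0.0344 0.0566]
 t17.57 xy -0.1256 0.0696 tip 0.1188 F [-1.2  0.1  0.6] gap 0.00
```

View pics/side3c.png

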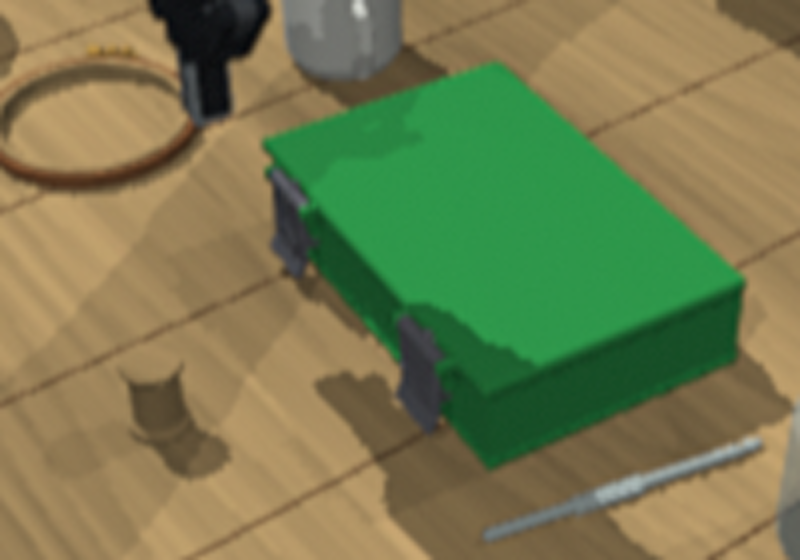

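The enlarged side view shows both flaps hanging down against the front, left at (290,225) and right at (420,375) in the crop, with the lid flat. The detector's left-latch hit landed on the right latch, so I'll measure both flaps directly from depth before handing in.

Run:
```python
from h import *
np.set_printoptions(precision=4,suppress=True)
env.servo_line(P(-.125,.07,.2),feed=.15)
s=optics.snapshot('side'); L=cloud(s)-org; hsv=cv2.cvtColor(s['frame'],cv2.COLOR_RGB2HSV)
X,Y,Z=L@ex,L@ey,L[...,2]
for y in(-.072,.068):
    m=(abs(Y-y)<.014)&(X<-.075)&(X>-.14)&(Z>.008)&(Z<.08)&(hsv[...,1]<110)
    k=np.polyfit(Z[m],X[m],1); print(y,m.sum(),'x',np.percentile(X[m],[3,50,97]),'z',np.percentile(Z[m],[3,97]),'lean from vertical rad',k[0])
g=(hsv[...,0]>45)&(hsv[...,0]<75)&(hsv[...,1]>120)&(abs(Z-.058)<.006)&(abs(X)<.1)&(abs(Y)<.14)
print('lid z',[round(float(np.median(Z[g&(abs(X-x)<.01)])),4) for x in(-.06,0,.06)],np.percentile(X[g],[.5,99.5]),np.percentile(Y[g],[.5,99.5]))
for q in ['mug','jar','hoop','crochet_hook','spool','tin']:
    e=optics.cut_out('side',q)
    if e: p=(L+org)[e[0]['region']]; p=p[~np.isnan(p[:,0])]; print(q,np.median(p,0))
st()
```

```text
-0.072 196 x [-0.0947 -0.0904 -0.0812] z [0.0098 0.0574] lean from vertical rad 0.09902432988283881
0.068 146 x [-0.0943 -0.0904 -0.0819] z [0.0098 0.057 ] lean from vertical rad 0.09832384179922936
lid z [0.0571, 0.0571, 0.0569] [-0.0844  0.0704] [-0.119  0.114]
mug [0.6697 0.3668 0.0516]
jar [ 0.619  -0.1177  0.0746]
hoop [0.514  0.401  0.0063]
crochet_hook [ 0.5695 -0.0195  0.0029]
spool [0.4188 0.1514 0.0268]
tin [ 0.4489 -0.1133  0.0318]
 t18.60 xy -0.1252 0.0698 tip 0.1995 F [-0.9 -0.8  0.7] gap -0.00
```

Run:
```python
from h import *
s=optics.snapshot('side'); L=cloud(s)-org; hsv=cv2.cvtColor(s['frame'],cv2.COLOR_RGB2HSV)
X,Y,Z=L@ex,L@ey,L[...,2]
for y in(-.072,.068):
    m=(abs(Y-y)<.014)&(X<-.075)&(X>-.14)&(hsv[...,1]<110)
    print(y,[(z,round(float(np.median(X[m&(abs(Z-z)<.004)])),4)) for z in(.012,.018,.025,.032,.039,.046,.053)])
L=cloud(optics.snapshot('scene'))
e=optics.cut_out('scene','mug')[0]; p=L[e['region']]; p=p[~np.isnan(p[:,0])]; print('mug scene',np.median(p,0))
```

```text
-0.072 [(0.012, -0.0931), (0.018, -0.091), (0.025, -0.0902), (0.032, -0.0903), (0.039, -0.0899), (0.046, -0.0903), (0.053, -0.0886)]
0.068 [(0.012, -0.0929), (0.018, -0.0909), (0.025, -0.0908), (0.032, -0.0904), (0.039, -0.0904), (0.046, -0.0904), (0.053, -0.0885)]
mug scene [0.68721859 0.38336447 0.04991198]
```

Both flaps are vertical apart from the flared lip, and the mug hasn't moved in the scene view.

```bash
python3 -c "
from h import *
env.job_done(); st()"
```

```text
the job is handed in; nothing more can be done
the job is handed in; nothing more can be done
```

The organizer is closed and the job is handed in; the arm was last checked at about 18.6 s on the robot clock, against the 51 s limit. I pushed the lid down with the closed fingertips, then pressed the right latch and the left latch until each snapped over.

**Last checks:**
- **Lid:** it lies level, with its height within 0.2 mm from front to back. The fingertips stopped at 59.5–59.6 mm when it shut, which matches the given height.
- **Latches:** both flaps hang vertical against the front, with their outer faces at x ≈ -0.0904 in the organizer frame.
- **Organizer:** its position matched the measurement at the start to within a few mm.
- **Bystanders:** hoop, jar, spool and tin read within about 5 mm of where they were, the crochet hook within about 13 mm. The arm never came near any of them.
- **Arm:** the fingertips were clear, 0.2 m above the table.

**Disagreements:**
- **Left latch detection:** after the last press, the network's result for the left latch (confidence 0.24) was actually the right one. I measured the left flap from depth instead.
- **Mug:** the side camera showed its centre 13 mm off from the start. The open lid probably hid part of it in the first picture, because the scene camera showed it within 2 mm.
- **Height offset:** the cameras read the lid top 1–2.5 mm lower than given, close to the roughly 2 mm calibration error.

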